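# Unlock and open the push-and-turn safety cap of a cleaner jug

### The arm

A 6-joint arm with a two-finger parallel gripper is mounted at the origin on a cart in front of the work surface, level with it; the furniture and walls round the work are solid. World frame = base frame: x ahead of the robot, y to its left, z up, the work surface at z = 0. Lengths are in m, angles in rad, forces in N, time in s.
With the tool pointing down it reaches from about 0.25 to 0.8 m from the base axis. Payload 8.5 kg.
Tool frame: the origin (TCP) lies midway between the tips of the shut fingers; the grasp point (between the pads) lies 19 mm behind it; z points along the fingers, y is the line along which they close (so a half turn about z gives the same grasp; the last joint's range is limited). The gripper opens to 85 mm and grips with 20 to 120 N. Pads are 22 mm wide; open, the fingers measure 114 mm over their backs; the gripper's body (76 mm by 85 mm) begins 54 mm behind the grasp point. The pads swing forward as they close: fully open they stand 13 mm farther back than shut.
Start: joints at [-1.334, 0.238, -0.013, 1.319, 0, 1.571], TCP at [0.123, -0.51, 0.231] pointing down, gripper open.
Joint ranges: [-2.66, 2.66], [-1.03, 1.9], [-1.14, 1.46], [-1.82, 2.27], [-1.45, 1.34], [-3.14, 3.14]. Speed limits (rad/s): [2.22, 2.22, 2.79, 3.14, 3.14, 3.14].

### API

Orientations are given as a unit quaternion [x, y, z, w].
In Python, from plant import env gives the robot as it stands.
- The arm moves only by the shell command python3 -m pendant 'ROWS' [OPENING] [FORCE]. ROWS is JSON, a list of rows, each a list of 2 entries, a list of its own where there are three numbers: the shift along the tool's x, y, z in mm, then the turn about the tool's z in rad. In form: [[[tx, ty, tz], yaw], ...]. A call has 1 to 20 rows; each row shifts and turns the commanded pose from where the row before left it, along the tool's axes as they then stand; what a row does not reach is not made up. A row lasts 1/12 s, in which the tool goes at most 41.7 mm and 7.16 degrees, less where a joint would pass 70% of its speed; a pose out of reach is approached as far as the arm can. A call with a gripper value outside its range is refused whole. OPENING is the finger opening in mm, from 0 to 85.4, set as the call begins (- or left out, the last holds). The fingers move at their own pace and stop on an object; FORCE is the grip in N (left out, the last holds). Time passes only in rows, so rows that do not move let the fingers close. It gives the time, the measured TCP pose, the force, the opening and the grip force at its end, in the units of the state.
- env.sense(): the state, without advancing time (a new reading comes with each control period).
- env.grab_frame(name): name is "scene" or "top" or "wrist"; returns a dict with "img" (384x512x3 uint8, blue, green, red), "fx", "fy", "cx", "cy" (pixels), "camera_from_world" (4x4, takes a point from world to camera coordinates). Camera axes: x right, y down, z forward; pixel columns grow to the right and rows downward; lengths in m; the calibration is good to about 2 mm. The wrist camera is an equidistant fisheye: a pixel r from the principal point sees the ray r / f radians off the axis. A picture is of the moment at which its call begins. There is no depth.
- env.job_done(): hands the job in; it is judged then, once.
The state is a dict: "t": time; "qpos": joint angles; "qvel": joint speeds; "tau": joint torques, N m; "tool_pos": TCP position; "orientation": TCP orientation; "contact_force": force on the tool from outside, world axes, zero at the start; "moment": the same for the moment, N m; "finger_gap": finger opening in m; "grip_force": force on a finger pad.
Only numpy, scipy, OpenCV 4.12 (cv2) and the standard library are available. Lean on these libraries where they do the work, as an engineer would, in place of code of your own. Each camera call takes 0.05 s, during which the arm holds its last target. There are 200 camera calls.

### The job

Open the jug of cleaner in the dosing stand: slide the transport lock by its upright grip away from the jug, all the way to its end stop, then press the safety cap down against its spring, twist it counter-clockwise (seen from above) while it is down, and lift it off. Finish holding the cap: the program ends with the cap still in the gripper, level and still, straight above the open neck with about 6 cm of air between the cap's lower rim and the neck. Leave the other things on the worktop where they are.

Things in the scene. Friction and masses are not known exactly. Their poses are not given: they have to be found in the camera images.
- jug_stand: Steel dosing stand, fixed to the worktop, with a white round jug (84 mm across, 112 mm to the collar under its cap, carrying loop at the stand's -y) clamped in it. Origin on the worktop under the jug's vertical axis; z up; +y runs from the jug along the rail. Base plate 100 mm (x) by 278 mm (y -60 to +218) by 8 mm. Rail on two posts: y 66 to 212 mm, 24 mm wide, top 144 mm high.
- transport_lock (a joint): Transport lock: black saddle sliding on the rail, with an upright grip and a flat steel tongue over the cap. Value: slide along the stand's +y in m; 0 = nearest the jug, 0.10 = against the end stop (a steel plate 160 mm high at the rail's far end), tongue clear of the cap. Starts at 0 to 0.02, slides with about 1.5 N of friction, stays where left; above 0.094 counts as at its stop.
- lock_grip (a point): Centre of the top of the lock's upright black grip, 204 mm above the worktop, moving with the lock. The grip is a block 34 mm along the stand's x, 24 mm along its y, 38 mm tall above the tongue (166 to 204 mm high). At lock value q it lies 84 mm + q along the stand's +y from the jug's axis.
- tongue_tip (a point): Middle of the upper edge of the lock tongue's free end, 166 mm above the worktop. The tongue is 30 mm wide, 6 mm thick, 4 mm above the seated cap; its tip lies 14 mm past the jug's axis (stand's -y) at lock value 0, and 86 mm on the other side of it at 0.10.
- cap: Grey ribbed round safety cap, 46 mm in diameter (48 over the ribs), 36 mm high, inside 31 mm deep, about 40 g, loose. Origin at the centre of its lower rim, z up through its top. Seated on the neck its rim is 120 mm and its top 156 mm above the worktop. A small raised rib on its top runs along its +x; seated, it points along the stand's +x within about 5 degrees.
- neck_rim (a point): Centre of the top of the jug's neck, on the jug's axis, 136 mm above the worktop (the seated cap's rim is 16 mm below it). A spring plate in the mouth pushes the cap up: about 4 N seated, 10 N pressed; with the cap off it stands 18 mm above the neck.
- bayonet (a point): Point on the jug's axis at the seated cap's rim, 120 mm high. Three lugs in the cap sit in notches here: it neither lifts nor turns until pressed down over 4 mm (press 6 to 7; at 8 mm it meets the collar). Pressed, it turns only counter-clockwise seen from above; it is free to lift from 46 degrees of turn and meets a stop at 74, so turn about 60 degrees, then lift straight up.
- spice_jar_2: Bystander: spice jar with green lid, 46 mm across, 105 mm high, standing beside the jug on the stand's -y side. Origin at the centre of its underside.
- tin_6: Bystander: low tin, 75 mm across, 58 mm high, standing behind the jug. Origin at the centre of its underside.
- pegs_1: Bystander: clothes peg, 15 x 72 x 12 mm, lying behind the rail. Origin at the centre of its underside.
- pen_1: Bystander: green pencil, 7 x 123 x 7 mm, lying in front of the stand. Origin at the centre of its underside.
- kitchen_timer: Bystander: kitchen timer, 67 mm across, 54 mm high, at the right. Origin at the centre of its underside.
- opener_1: Bystander: bottle opener, 174 x 41 x 20 mm, lying at the right. Origin at the centre of its underside.
- tape_2: Bystander: roll of tape, 90 mm across, 48 mm high, at the left. Origin at the centre of its underside.

How it is judged:
By the outcome, as a careful person would: the job done as asked, in the order asked, and still so for the second after the job is handed in, while the arm keeps its last pose, push and grip.
It also fails if it takes over 50 s, if anything falls off the work surface, if the arm or the gripper's body presses on something with over 40 N, if the wrist force passes 120 N, or if a joint passes its speed limit or range.

## Working session

There is one attempt and no reset: what is moved stays moved. The work goes in short steps, Python scripts to look and compute and a shell command to move; the robot and the scene stay as the last step left them, time stands still between calls to the robot, and variables do not carry over. Pictures are saved under pics/ and viewed, at most 10 in all, crops included, and the job is handed in when it is done.

```bash
ls; mkdir -p pics; python3 - <<'E'
from plant import env
import cv2,numpy as np
s=env.sense();print(s['t'],s['tool_pos'],s['orientation'],s['finger_gap'])
for n in ("scene","top"):
    f=env.grab_frame(n);cv2.imwrite(f'pics/{n}0.png',f['img'])
    np.savez(f'{n}0.npz',**f)
    print(n,f['fx'],f['fy'],f['cx'],f['cy']);print(np.round(f['camera_from_world'],3))
a=cv2.imread('pics/scene0.png');b=cv2.imread('pics/top0.png')
E
```

```text
pics
0.0 [ 0.12306909 -0.50996108  0.23066384] [ 9.92999480e-01  1.18116535e-01 -8.86018286e-05 -7.13590956e-04] 0.0855949938968388
scene 390.89507847271136 390.89507847271136 256.10453736753135 184.74983657707182
[[ 0.501 -0.865  0.015 -0.246]
 [-0.475 -0.29  -0.831  0.359]
 [ 0.723  0.409 -0.556  1.169]
 [ 0.     0.     0.     1.   ]]
top 436.1892347946322 436.1892347946322 252.73231589163382 200.99773182571627
[[-0.027 -1.    -0.01   0.009]
 [-0.988  0.028 -0.149  0.49 ]
 [ 0.149  0.006 -0.989  1.348]
 [ 0.     0.     0.     1.   ]]
```

View pics/scene0.png

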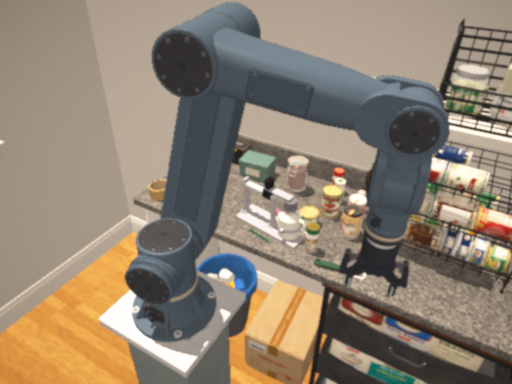

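View pics/top0.png

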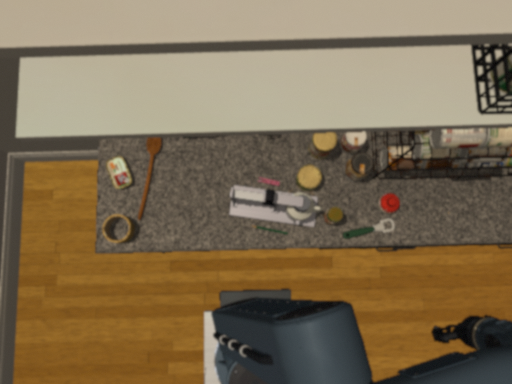

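The scene view shows the stand around (270,215), with the jug at its right end (290,225). In the top view the stand spans (230..322, 185..225), jug end at (300,207) and black grip near (270,198). I'll zoom in on both.

```bash
python3 - <<'E'
import cv2,numpy as np
a=cv2.imread('pics/scene0.png')[165:255,225:325];b=cv2.imread('pics/top0.png')[170:245,220:350]
a=cv2.resize(a,None,fx=4,fy=4,interpolation=2);b=cv2.resize(b,None,fx=3,fy=3,interpolation=2)
o=np.zeros((600,800,3),np.uint8);o[:360,:400]=a;o[360:585,:390]=b
o[:360,400:]=cv2.resize(cv2.imread('pics/top0.png')[180:234,285:345],(400,360),interpolation=2)
cv2.imwrite('pics/zoom0.png',o)
E
```

```text
(no output)
```

View pics/zoom0.png

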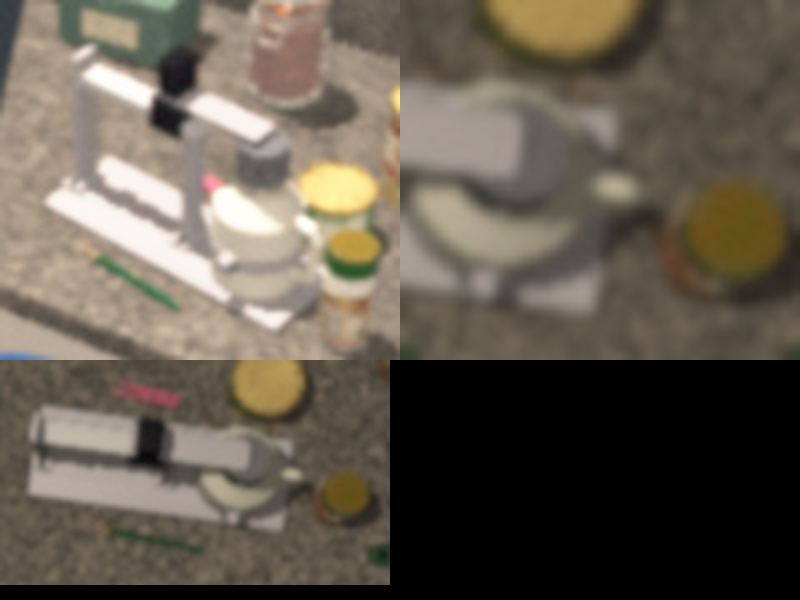

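The zoom shows the lock's black grip at scene ≈(270,178) and top ≈(270,196). The tongue tip is at scene ≈(292,198) and top ≈(303,201), lying over the grey cap. The clear stretch of rail runs left towards the end stop.

```bash
cat > h.py <<'E'
import numpy as np,cv2
from scipy.spatial.transform import Rotation as R
def ray(f,p):
    x,y=(p[0]-float(f['cx']))/float(f['fx']),(p[1]-float(f['cy']))/float(f['fy'])
    if f.get('fish'):
        r=np.hypot(x,y);d=np.array([x/r*np.sin(r),y/r*np.sin(r),np.cos(r)]) if r>0 else np.array([0,0,1.])
    else: d=np.array([x,y,1.])
    T=np.array(f['camera_from_world']);C=-T[:3,:3].T@T[:3,3];d=T[:3,:3].T@d
    return C,d/np.linalg.norm(d)
def plane(f,p,z):
    C,d=ray(f,p);return C+d*(z-C[2])/d[2]
def tri(*fp):
    A=np.zeros((3,3));b=np.zeros(3);L=[ray(*q) for q in fp]
    for C,d in L: M=np.eye(3)-np.outer(d,d);A+=M;b+=M@C
    X=np.linalg.solve(A,b);return X,[np.linalg.norm((np.eye(3)-np.outer(d,d))@(X-C)) for C,d in L]
def load(n,fish=False):
    f=dict(np.load(n));f['fish']=fish;return f
def proj(f,X):
    v=np.array(f['camera_from_world'])@np.r_[X,1];v=v[:3]
    if f.get('fish'):
        h=np.hypot(v[0],v[1]);s=np.arctan2(h,v[2])/h
    else: s=1/v[2]
    return np.array([f['fx']*v[0]*s+f['cx'],f['fy']*v[1]*s+f['cy']])
E
python3 - <<'E'
from h import *
s=load('scene0.npz');t=load('top0.npz')
print('tip',tri((s,(292,197.7)),(t,(303.2,201.5))),plane(t,(303.2,201.5),.166))
print('grip',plane(s,(270,178),.204),plane(t,(270,194),.204),plane(t,(270,198),.204))
# base plate edges via top z=.008 : corners (zoom scale3, offset 220,170)
for c in [(40,407),(28,495),(284,527),(293,437)]:print(plane(t,(220+c[0]/3,170+(c[1]-360)/3),.008))
# rail end / other
for c in [(322,187.5)]:pass
from plant import env
w=env.grab_frame('wrist');print(w['fx'],w['cx'],w['cy'],w['camera_from_world'])
E
```

```text
tip (array([ 0.46601548, -0.15202824,  0.16465325]), [np.float64(0.002077714462933603), np.float64(0.0020777144629336034)]) [ 0.46474572 -0.15006475  0.166     ]
grip [ 0.48405142 -0.05653675  0.204     ] [ 0.48299512 -0.05421259  0.204     ] [ 0.47169517 -0.0538397   0.204     ]
[0.54644485 0.05745367 0.008     ]
[0.45060182 0.07233476 0.008     ]
[ 0.40841938 -0.20090851  0.008     ]
[ 0.50558424 -0.21531658  0.008     ]
297.3186396354542 246.18303171885674 194.0476534981521 [[ 2.34526237e-01 -9.72109325e-01 -9.51247591e-04 -5.25679570e-01]
 [-9.29351224e-01 -2.24497441e-01  2.93099303e-01 -3.71388273e-02]
 [-2.85138118e-01 -6.78554336e-02 -9.56081531e-01  3.78445976e-01]
 [ 0.00000000e+00  0.00000000e+00  0.00000000e+00  1.00000000e+00]]
```

```bash
python3 -m pendant '[[[0,0,-33],0],[[0,0,-33],0],[[0,0,-33],0],[[31,-22.5,0],0],[[31,-22.5,0],0],[[31,-22.5,0],0],[[31,-22.5,0],0],[[31,-22.5,0],0],[[31,-22.5,0],0],[[31,-22.5,0],0],[[31,-22.5,0],0],[[31,-22.5,0],0],[[31,-22.5,0],0],[[31,-22.5,0],0],[[31,-22.5,0],0],[[31,-22.5,0],0],[[31,-22.5,0],0]]' 85 && python3 -m pendant '[[[0,0,0],-0.118],[[0,0,0],-0.118],[[0,0,0],-0.118],[[0,0,0],-0.118],[[0,0,0],-0.118],[[0,0,0],-0.118],[[0,0,0],-0.118],[[0,0,0],-0.118],[[0,0,0],-0.118],[[0,0,0],-0.118],[[0,0,0],0],[[0,0,0],0]]'
python3 - <<'E'
from plant import env
import cv2,numpy as np
s=env.sense();print(s['qpos'],s['tool_pos'],s['orientation'])
f=env.grab_frame('wrist');np.savez('w1.npz',**f);cv2.imwrite('pics/w1.png',f['img'])
E
```

```text
t: 1.57
tool_pos: [0.4719, -0.1004, 0.3303]
orientation: [0.993, 0.118, -0.0, -0.0]
contact_force: [0.6, -0.7, -0.1]
finger_gap: 0.0848
grip_force: 0.0
t: 2.57
tool_pos: [0.4711, -0.1023, 0.3301]
orientation: [0.761, 0.649, -0.0, -0.0]
contact_force: [0.3, -0.5, -0.4]
finger_gap: 0.0847
grip_force: 0.0
[-2.13862576e-01  1.50000255e-01  1.23907559e-01  1.54515763e+00
  8.51051624e-05  1.51464259e+00] [ 0.47107712 -0.10228362  0.33012733] [ 7.60610232e-01  6.49208766e-01 -1.03581270e-04 -2.06421386e-04]
```

View pics/w1.png

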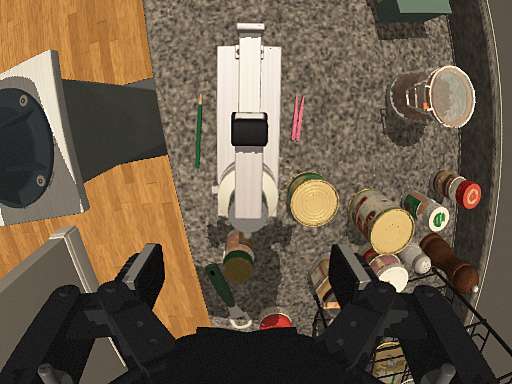

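The wrist view shows the grip's black top at cols 231–268, rows 112–146, and the rail running straight up the image. The tongue tip is at about (249,218) and the grey cap below it at about (249,232). Now a second wrist place, measured by masks.

```bash
python3 -m pendant '[[[25,0,0],0],[[25,0,0],0],[[20,0,0],0],[[0,0,0],0],[[0,0,0],0]]'
python3 - <<'E'
from plant import env
import cv2,numpy as np
from h import *
f=env.grab_frame('wrist');np.savez('w2.npz',**f);cv2.imwrite('pics/w2.png',f['img'])
r=[];t=[];e=[]
for n in ('w1','w2'):
    f=load(n+'.npz',True);im=f['img'];hsv=cv2.cvtColor(im,cv2.COLOR_BGR2HSV)
    def blob(m,sel):
        k,l,st,c=cv2.connectedComponentsWithStats(m.astype(np.uint8));
        i=[i for i in range(1,k) if sel(st[i])];i=max(i,key=lambda i:st[i][4]);return l==i
    m=hsv[...,2]<60; m[290:]=0;m[:,:200]=0;m[:,300:]=0
    m=cv2.morphologyEx(m.astype(np.uint8),cv2.MORPH_OPEN,np.ones((7,7)))
    b=blob(m,lambda s:s[4]>300);cs,_=cv2.findContours(b.astype(np.uint8),0,2)
    rr=cv2.minAreaRect(cs[0]);print(n,'grip',rr,cv2.boundingRect(cs[0]));r.append((f,rr[0]))
    for rw in range(140,300,3): pass
    col=im[150:300,249].astype(int);print(n,[(150+i,tuple(col[i])) for i in range(30,110,3)])
print(tri(*r))
E
```

```text
t: 3.03
tool_pos: [0.4819, -0.0324, 0.3302]
orientation: [0.76, 0.65, -0.0, -0.0]
contact_force: [-0.8, -0.1, 0.2]
finger_gap: 0.085
grip_force: 0.0
w1 grip ((249.0, 132.0), (26.0, 36.0), 90.0) (231, 119, 37, 27)
w1 [(180, (np.int64(193), np.int64(209), np.int64(224))), (183, (np.int64(190), np.int64(207), np.int64(223))), (186, (np.int64(191), np.int64(206), np.int64(223))), (189, (np.int64(189), np.int64(205), np.int64(222))), (192, (np.int64(190), np.int64(206), np.int64(221))), (195, (np.int64(189), np.int64(206), np.int64(221))), (198, (np.int64(188), np.int64(203), np.int64(220))), (201, (np.int64(185), np.int64(202), np.int64(218))), (204, (np.int64(186), np.int64(203), np.int64(219))), (207, (np.int64(186), np.int64(201), np.int64(218))), (210, (np.int64(183), np.int64(200), np.int64(218))), (213, (np.int64(181), np.int64(198), np.int64(216))), (216, (np.int64(185), np.int64(199), np.int64(218))), (219, (np.int64(107), np.int64(114), np.int64(122))), (222, (np.int64(110), np.int64(121), np.int64(129))), (225, (np.int64(113), np.int64(124), np.int64(131))), (228, (np.int64(114
[... 1463 characters left out ...]
p.int64(188), np.int64(206), np.int64(222))), (231, (np.int64(188), np.int64(205), np.int64(221))), (234, (np.int64(134), np.int64(143), np.int64(160))), (237, (np.int64(99), np.int64(107), np.int64(115))), (240, (np.int64(98), np.int64(105), np.int64(113))), (243, (np.int64(97), np.int64(107), np.int64(113))), (246, (np.int64(97), np.int64(104), np.int64(114))), (249, (np.int64(94), np.int64(103), np.int64(112))), (252, (np.int64(96), np.int64(105), np.int64(111))), (255, (np.int64(96), np.int64(106), np.int64(113))), (258, (np.int64(96), np.int64(105), np.int64(114)))]
(array([ 0.48229759, -0.05528701,  0.18353062]), [np.float64(1.5248073727039558e-06), np.float64(1.5248073725529366e-06)])
```

```bash
python3 - <<'E'
import cv2,numpy as np
o=[]
for n,(y,x) in (('w1',(95,200)),('w2',(140,200))):
    o.append(cv2.resize(cv2.imread(f'pics/{n}.png')[y:y+150,x:x+100],None,fx=4,fy=4,interpolation=2))
cv2.imwrite('pics/wz.png',np.hstack(o))
E
```

```text
(no output)
```

View pics/wz.png

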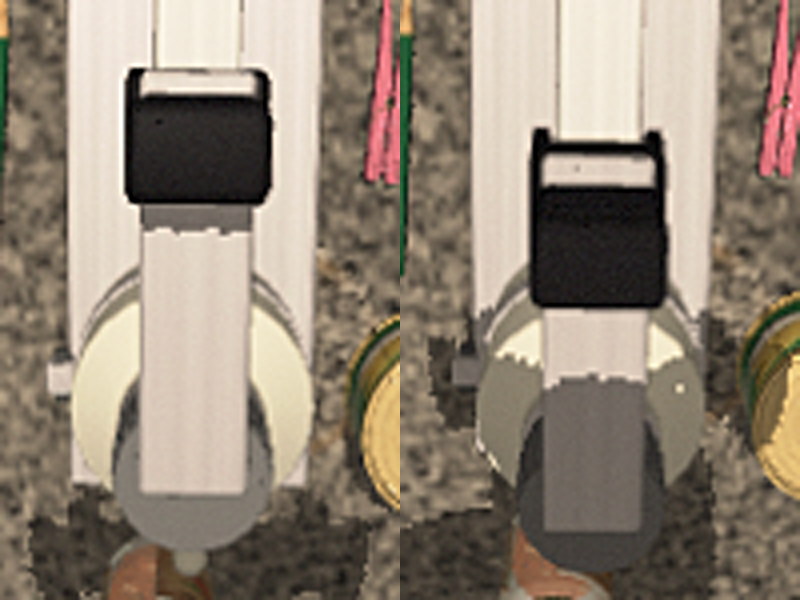

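The crops show the grip's top face at rows ≈120–146 (w1) and 194–216.5 (w2). The tongue's end edge is at rows 218.2 and 272.8, cols ≈235–261. The cap's rim bulges to rows ≈232 and 282.

```bash
python3 - <<'E'
from h import *
a=load('w1.npz',True);b=load('w2.npz',True)
for n,p,q in [('grip-y',(249,146),(249,216.5)),('grip+y',(249,119.5),(249,194)),('tip',(248.1,218.2),(248.1,272.8)),('cap-y',(248,232),(248,282.3)),
  ('tipL',(235,218.2),(235.8,272.8)),('tipR',(261.3,218.2),(260.5,272.8))]:
    X,e=tri((a,p),(b,q));print(n,X.round(4),e[0].round(4))
for n,f,p in [('grip-y',b,(249,216.5)),('grip+y',b,(249,194)),('grip-y',a,(249,146))]: print(n,plane(f,p,.204).round(4))
for f,p in [(a,(248.1,218.2)),(b,(248.1,272.8))]: print('tip',plane(f,p,.166).round(4))
for f,p in [(a,(248,232)),(b,(248,282.3))]: print('cap-y',plane(f,p,.156).round(4))
# rail direction from w1: rail centre far (row 40) and near row 100, z=.144
for f in (a,b):
  print([plane(f,p,.008).round(4) for p in ((219,60),(280,60))])
im=a['img']
for row in (60,80,100): print(row,[int(v) for v in cv2.cvtColor(im,6)[row,210:292:2]])
E
```

```text
grip-y [ 0.4803 -0.0674  0.1942] 0.0
grip+y [ 0.4841 -0.0425  0.1995] 0.0
tip [ 0.4669 -0.1493  0.1677] 0.0002
cap-y [ 0.4634 -0.1714  0.1551] 0.0002
tipL [ 0.4525 -0.1469  0.168 ] 0.0
tipR [ 0.4813 -0.1516  0.1677] 0.0003
grip-y [ 0.4809 -0.0636  0.204 ]
grip+y [ 0.4843 -0.0411  0.204 ]
grip-y [ 0.4804 -0.0661  0.204 ]
tip [ 0.4666 -0.1499  0.166 ]
tip [ 0.4669 -0.1504  0.166 ]
cap-y [ 0.4633 -0.171   0.156 ]
cap-y [ 0.4637 -0.1708  0.156 ]
[array([0.4538, 0.0484, 0.008 ]), array([0.546 , 0.0341, 0.008 ])]
[array([0.4642, 0.1182, 0.008 ]), array([0.5565, 0.1041, 0.008 ])]
60 [91, 110, 101, 110, 249, 242, 243, 240, 240, 243, 241, 239, 242, 249, 232, 246, 243, 244, 242, 242, 244, 242, 240, 242, 246, 203, 252, 238, 237, 234, 240, 235, 238, 237, 239, 217, 114, 108, 107, 91, 98]
80 [82, 119, 111, 94, 242, 239, 237, 235, 239, 239, 239, 234, 236, 235, 206, 250, 240, 241, 238, 242, 242, 239, 237, 240, 246, 148, 235, 235, 237, 230, 236, 233, 235, 233, 233, 183, 90, 105, 134, 139, 109]
100 [107, 150, 75, 99, 241, 235, 233, 230, 236, 233, 237, 231, 233, 231, 192, 247, 238, 237, 235, 239, 239, 237, 237, 236, 244, 195, 229, 233, 232, 227, 230, 228, 234, 231, 233, 140, 122, 140, 120, 125, 109]
```

```bash
python3 -m pendant '[[[-10,2,30],0],[[-11,1.5,30],0],[[0,0,30],0],[[0,0,30],0],[[0,0,20],0],[[0,0,13],0],[[0,0,0],0],[[0,0,0],0]]' 60 && python3 -m pendant '[[[0,0,0],0],[[0,0,0],0],[[0,0,0],0],[[0,0,0],0],[[0,0,0],0],[[0,0,0],0],[[0,0,0],0],[[0,0,0],0],[[0,0,0],0],[[0,0,0],0]]' 20 40
```

```text
t: 3.75
tool_pos: [0.4817, -0.0551, 0.1772]
orientation: [0.76, 0.65, -0.0, -0.0]
contact_force: [-0.2, -0.6, 1.5]
finger_gap: 0.0601
grip_force: 0.0
t: 4.58
tool_pos: [0.4815, -0.0545, 0.1787]
orientation: [0.76, 0.65, 0.0, 0.0]
contact_force: [-6.0, 1.1, 7.8]
finger_gap: 0.033
grip_force: 40.5
```

```bash
python3 -m pendant '[[[6,0,0],0],[[10,0,0],0],[[10,0,0],0],[[10,0,0],0],[[10,0,0],0],[[10,0,0],0],[[10,0,0],0],[[8,0,0],0],[[5,0,0],0],[[4,0,0],0],[[3,0,0],0],[[2,0,0],0],[[0,0,0],0],[[0,0,0],0]]'
```

```text
t: 5.75
tool_pos: [0.4961, 0.0313, 0.1787]
orientation: [0.76, 0.65, -0.0, 0.002]
contact_force: [-2.5, -7.6, 6.6]
finger_gap: 0.0335
grip_force: 40.3
```

```bash
python3 -m pendant '[[[1.5,0,0],0],[[1.5,0,0],0],[[0,0,0],0],[[0,0,0],0]]'
```

```text
t: 6.08
tool_pos: [0.4961, 0.0316, 0.1787]
orientation: [0.761, 0.649, -0.002, 0.004]
contact_force: [-4.0, -23.3, 8.1]
finger_gap: 0.0333
grip_force: 40.0
```

```bash
python3 -m pendant '[[[-2,0,0],0],[[0,0,0],0]]' && python3 -m pendant '[[[0,0,0],0],[[0,0,0],0],[[0,0,0],0],[[0,0,0],0],[[0,0,-10],0],[[0,0,-30],0],[[0,0,-35],0],[[0,0,-35],0],[[0,0,-35],0],[[-35,0,0],0],[[-35,0,0],0],[[-35,0,0],0],[[-35,0,0],0],[[0,0,0],0],[[0,0,0],0]]' 75
python3 - <<'E'
from plant import env
import cv2,numpy as np
f=env.grab_frame('wrist');np.savez('w3.npz',**f);cv2.imwrite('pics/w3.png',f['img'])
E
python3 -m pendant '[[[-35,0,0],0],[[-35,0,0],0],[[0,0,0],0],[[0,0,0],0]]'
python3 - <<'E'
from plant import env
import cv2,numpy as np
f=env.grab_frame('wrist');np.savez('w4.npz',**f);cv2.imwrite('pics/w4.png',f['img'])
a=cv2.imread('pics/w3.png');b=cv2.imread('pics/w4.png')
cv2.imwrite('pics/w34.png',np.hstack([cv2.resize(i[60:280,180:320],None,fx=2.7,fy=2.7,interpolation=2) for i in (a,b)]))
E
```

```text
t: 6.25
tool_pos: [0.4962, 0.0315, 0.1787]
orientation: [0.76, 0.65, -0.0, 0.002]
contact_force: [-3.0, -11.4, 6.5]
finger_gap: 0.0332
grip_force: 40.1
t: 7.5
tool_pos: [0.474, -0.1062, 0.323]
orientation: [0.76, 0.649, 0.0, 0.0]
contact_force: [-0.4, 0.6, -0.1]
finger_gap: 0.0747
grip_force: 0.0
t: 7.88
tool_pos: [0.4637, -0.1741, 0.3224]
orientation: [0.76, 0.65, 0.0, -0.0]
contact_force: [-0.1, 0.2, 0.3]
finger_gap: 0.0752
grip_force: 0.0
```

View pics/w34.png

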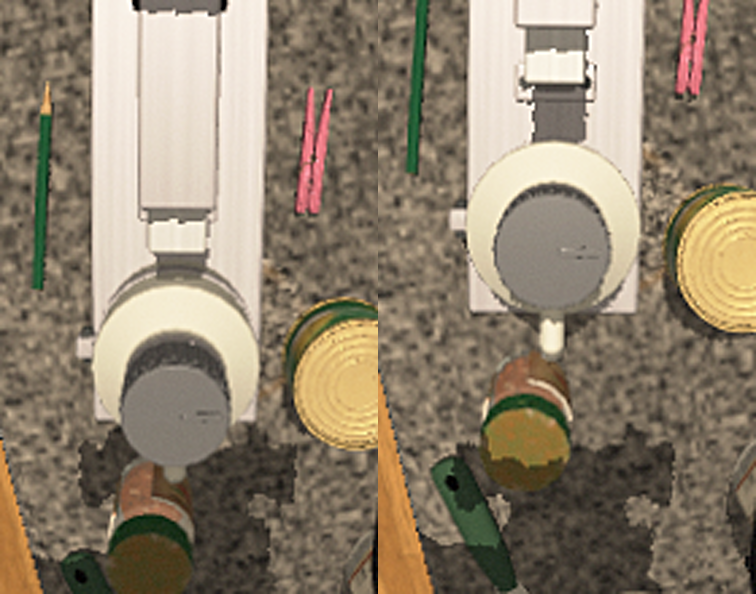

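The tongue is now clear of the cap. The cap's top disc is centred near (244.8,213) in w3 and (244.4,153) in w4, with the rib pointing along the stand's +x. I'll refine with a circle fit.

```bash
python3 - <<'E'
from h import *
L=[]
for n,c0 in (('w3',(244.8,213.3)),('w4',(244.4,153))):
    f=load(n+'.npz',True);im=f['img'].astype(int)
    g=cv2.medianBlur(f['img'],3).astype(int);ref=np.median(g[int(c0[1])-8:int(c0[1])+8,int(c0[0])-12:int(c0[0])].reshape(-1,3),0)
    m=(np.abs(g-ref).max(2)<14).astype(np.uint8);m=cv2.morphologyEx(m,cv2.MORPH_OPEN,np.ones((5,5)))
    k,l=cv2.connectedComponents(m);b=(l==l[int(c0[1]),int(c0[0])-5]).astype(np.uint8)
    cs,_=cv2.findContours(b,0,2);c=max(cs,key=cv2.contourArea);print(n,cv2.boundingRect(c),cv2.fitEllipse(c),cv2.minEnclosingCircle(c))
    L.append((f,cv2.fitEllipse(c)[0]))
print(tri(*L),[plane(f,p,.156) for f,p in L])
X=[plane(L[1][0],p,.105)for p in [(180+(525-378)/2.7,60+450/2.7)]];print('jar',X)
E
```

```text
w3 (225, 195, 40, 42) ((244.61407470703125, 214.05442810058594), (38.14515686035156, 38.933387756347656), 117.73058319091797) ((244.30252075195312, 215.2015380859375), 20.972768783569336)
w4 (223, 132, 43, 41) ((243.8559112548828, 152.32168579101562), (40.425594329833984, 42.60595703125), 85.96251678466797) ((244.22921752929688, 152.66864013671875), 22.008426666259766)
(array([ 0.46642712, -0.14877566,  0.15787314]), [np.float64(0.0002049164812728601), np.float64(0.0002049164812728862)]) [array([ 0.46650749, -0.14950858,  0.156     ]), array([ 0.4661627 , -0.14903573,  0.156     ])]
jar [array([ 0.43693987, -0.25172798,  0.105     ])]
```

```bash
python3 -m pendant '[[[12.5,-1.2,30],0],[[12.7,0,35],0],[[0,0,35],0],[[0,0,35],0],[[0,0,30],0],[[0,0,20],0],[[0,0,12],0],[[0,0,0],0],[[0,0,0],0]]' 75 && python3 -m pendant '[[[0,0,0],0],[[0,0,0],0],[[0,0,0],0],[[0,0,0],0],[[0,0,0],0],[[0,0,0],0],[[0,0,0],0],[[0,0,0],0]]' 30 30
```

```text
t: 8.68
tool_pos: [0.4663, -0.1474, 0.1253]
orientation: [0.759, 0.651, -0.0, -0.001]
contact_force: [-0.0, -0.6, 0.7]
finger_gap: 0.0751
grip_force: 0.0
t: 9.35
tool_pos: [0.4662, -0.1486, 0.1262]
orientation: [0.759, 0.651, 0.0, -0.0]
contact_force: [-3.7, 3.8, 6.4]
finger_gap: 0.0451
grip_force: 36.0
```

```bash
python3 -m pendant '[[[0,0,0],0],[[0,0,0],0],[[0,0,2],0],[[0,0,2],0],[[0,0,1.5],0],[[0,0,1],0],[[0,0,0],0],[[0,0,0],0],[[0,0,0],0]]' 30 80
```

```text
t: 10.1
tool_pos: [0.4662, -0.1487, 0.1194]
orientation: [0.759, 0.651, 0.0, -0.0]
contact_force: [-4.0, 3.4, 8.0]
finger_gap: 0.0441
grip_force: 82.5
```

```bash
python3 -m pendant '[[[0,0,0],-0.06],[[0,0,0],-0.06],[[0,0,0],-0.06],[[0,0,0],-0.06],[[0,0,0],-0.06],[[0,0,0],0]]'; python3 -c "
from plant import env;s=env.sense();print(s['moment'],s['contact_force'])
f=env.grab_frame('scene');import cv2;cv2.imwrite('pics/s5.png',f['img'][165:255,225:345])"
```

```text
t: 10.6
tool_pos: [0.4671, -0.1485, 0.1197]
orientation: [0.652, 0.758, 0.001, 0.001]
contact_force: [-0.8, 4.8, 9.4]
finger_gap: 0.0444
grip_force: 82.6
[1.05795524 0.32889664 0.01567561] [-0.8012409   4.81184539  9.42688998]
```

```bash
python3 -m pendant '[[[0,0,0],-0.063],[[0,0,0],-0.063],[[0,0,0],-0.063],[[0,0,0],-0.063],[[0,0,0],-0.063],[[0,0,0],-0.063],[[0,0,0],-0.063],[[0,0,0],-0.063],[[0,0,0],-0.063],[[0,0,0],-0.063],[[0,0,0],-0.063],[[0,0,0],-0.057],[[0,0,0],0],[[0,0,0],0]]'; python3 -c "
from plant import env;s=env.sense();print(s['moment'],s['contact_force'],s['qpos'])"
```

```text
t: 11.82
tool_pos: [0.4662, -0.1486, 0.1195]
orientation: [0.331, 0.944, 0.0, 0.0]
contact_force: [-3.2, 4.9, 8.6]
finger_gap: 0.0444
grip_force: 82.6
[0.7641185  0.88645475 0.06627819] [-3.23029773  4.85293962  8.59161926] [-3.08983393e-01  2.43811269e-01 -3.05376233e-01  1.02131499e+00
  6.89528857e-04  3.65270247e-01]
```

Turned about 60° with negligible twist resistance. Now a short lift to check.

```bash
python3 -m pendant '[[[0,0,-3],0],[[0,0,-4],0],[[0,0,-4],0],[[0,0,0],0],[[0,0,0],0]]'; python3 -c "
from plant import env;s=env.sense();print(s['moment'],s['contact_force'])"
```

```text
t: 12.23
tool_pos: [0.4661, -0.1491, 0.1299]
orientation: [0.331, 0.944, -0.0, -0.0]
contact_force: [-3.7, 1.0, 4.0]
finger_gap: 0.0449
grip_force: 82.2
[ 0.22376776  0.78745727 -0.01180638] [-3.70686874  0.9812707   3.99060833]
```

```bash
python3 -m pendant '[[[0,0,-5],0],[[0,0,-8],0],[[0,0,-10],0],[[0,0,-12],0],[[0,0,-12],0],[[0,0,-10],0],[[0,0,-8],0],[[0,0,-5],0],[[0,0,-2],0],[[0,0,0],0],[[0,0,0],0],[[0,0,0],0]]'
python3 - <<'E'
from plant import env
import cv2,numpy as np
s=env.sense();print(s['tool_pos'],s['contact_force'])
o=[]
for n,(y,x,h,w) in (('scene',(160,220,100,130)),('wrist',(60,100,300,300))):
    f=env.grab_frame(n);np.savez(n+'6.npz',**f);i=f['img'][y:y+h,x:x+w];o.append(cv2.resize(i,None,fx=400/h*0.75*(1 if n!='scene' else 1),fy=300/h,interpolation=2))
cv2.imwrite('pics/l6.png',np.hstack(o))
E
```

```text
t: 13.23
tool_pos: [0.466, -0.1488, 0.2013]
orientation: [0.331, 0.944, 0.0, -0.0]
contact_force: [0.4, 0.5, -0.8]
finger_gap: 0.0445
grip_force: 82.1
[ 0.46597925 -0.14878894  0.20126352] [ 0.40240079  0.54699346 -0.81830232]
```

View pics/l6.png

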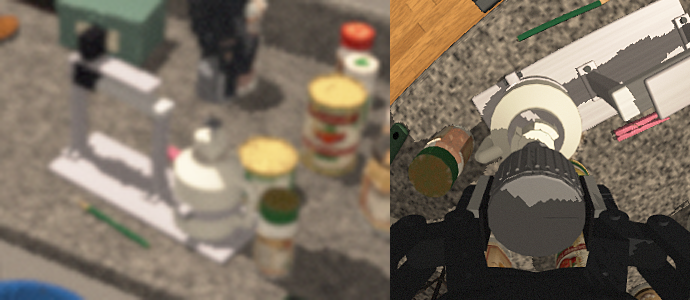

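The cap is off and between the fingers, above the open neck; the lock sits at the rail's far end and the bystanders haven't moved. In the scene crop the cap's rim is near (215,100) and the neck near (207,130). I'll check the gap.

```bash
python3 - <<'E'
from h import *
f=load('scene6.npz')
for z in (.136,.154,.195,.231):print(z,proj(f,[.4662,-.1489,z]).round(1))
w=load('wrist6.npz',True)
for z in (.195,.231):print('w',z,proj(w,[.4660,-.1488,z]).round(1))
u=cv2.resize(f['img'][160:215,265:325],None,fx=6,fy=6,interpolation=2)
v=cv2.resize(w['img'][180:330,180:310],None,fx=2.6,fy=2.6,interpolation=2)
o=np.zeros((400,720,3),np.uint8);o[:330,:360]=u;o[:390,370:370+338]=v;cv2.imwrite('pics/l7.png',o)
E
```

```text
0.136 [290.1 204.1]
0.154 [290.4 200. ]
0.195 [291.2 190.3]
0.231 [291.9 181.5]
w 0.195 [246.6 242.6]
w 0.231 [246.7 278.1]
```

View pics/l7.png

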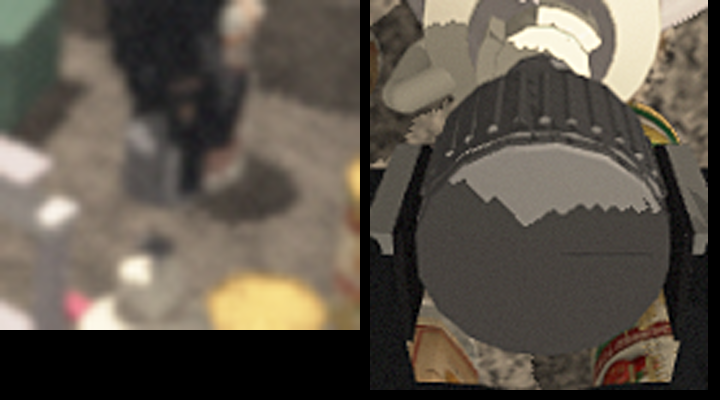

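```bash
python3 -m pendant '[[[0,0,-1],0],[[0,0,0],0],[[0,0,0],0],[[0,0,0],0],[[0,0,0],0],[[0,0,0],0]]' && python3 -c "
from plant import env;print(env.job_done())"
```

```text
t: 13.83
tool_pos: [0.4662, -0.1489, 0.2028]
orientation: [0.331, 0.944, 0.0, -0.0]
contact_force: [0.0, 0.4, -0.6]
finger_gap: 0.0445
grip_force: 82.1
the job is handed in; nothing more can be done
None
```

I handed the job in at 13.8 s: the lock is at its end stop, and the cap came off and is held level and still, about 6 cm above the open neck. No verdict came back, and the last pictures show nothing else disturbed.

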